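# Seat a crimp ferrule in the V-block gauge

### The arm

A 6-joint arm with a two-finger parallel gripper is mounted at the origin on a cart in front of the work surface, level with it; the furniture and walls round the work are solid. World frame = base frame: x ahead of the robot, y to its left, z up, the work surface at z = 0. Lengths are in m, angles in degrees, forces in N, time in s.
With the tool pointing down it reaches from about 0.3 to 0.75 m from the base axis. Payload 8.5 kg.
Tool frame: the origin (TCP) lies at the very end of the fingers, on their centre line; the grasp point (between the pads) lies 19 mm behind it; z points along the fingers, y is the line along which they close (so a half turn about z gives the same grasp; the last joint's range is limited). The gripper opens to 85 mm and grips with 20 to 120 N. Pads are 22 mm wide; open, the fingers measure 114 mm over their backs; the gripper's body (76 mm by 85 mm) begins 54 mm behind the grasp point. The pads swing forward as they close: fully open they stand 13 mm farther back than shut.
Start: joints at [53.497, 21.807, 74.336, -0, 83.858, -12.336], TCP at [0.225, 0.502, 0.231] pointing down, gripper open.
Joint ranges: [-178.18, 178.18], [-50.72, 133.34], [12.68, 142.11], [-81.47, 261.47], [9.98, 163.14], [-165.26, 165.26]. Speed limits (degrees/s): [136.94, 136.94, 180, 180, 180, 180].

### API

Orientations are given as a 3x3 rotation matrix whose columns are the frame's x, y, z axes.
In Python, from rig import env gives the robot as it stands.
- The arm moves only by the tool move_arm, never from a script. Its argument "plan" is a list of rows, each a list of 7 numbers: the turn, a rotation vector about the tool's x, y, z in degrees, then the shift along the tool's x, y, z in cm, then the gripper command: -1 is shut, 1 is fully open, values between are in proportion. In form: [[ax, ay, az, tx, ty, tz, jaw], ...]. A call has 1 to 5 rows; each row is the pose to reach, as a shift and turn from the pose commanded when the call began, along the tool's axes at that moment; what a row does not reach only later rows make up. A row lasts 1/10 s, in which the tool goes at most 50 mm and 8.59 degrees, less where a joint would pass 70% of its speed; a pose out of reach is approached as far as the arm can. A call with a gripper value outside its range is refused whole. The fingers move at their own pace and stop on an object; "squeeze" is the grip in N (left out, the last holds). Time passes only in rows, so rows that repeat a pose let the fingers close. It gives the time, the measured TCP pose, the force, the opening and the grip force at its end, in the units of the state.
- env.observe(): the state, without advancing time (a new reading comes with each control period).
- env.get_image(name): name is "side" or "top"; returns a dict with "color" (400x640x3 uint8, red, green, blue), "fov_y" (degrees; the focal length in pixels is half the picture's height over the tangent of half this angle, whatever the lens; pixels are square), "cx", "cy" (the principal point, pixels), "R" (3x3) and "t" (3): a world point X has camera coordinates R X + t. Camera axes: x right, y down, z forward; pixel columns grow to the right and rows downward; lengths in m; the calibration is good to about 2 mm. A picture is of the moment at which its call begins. There is no depth.
- env.close_job(): hands the job in; it is judged then, once.
Trained networks look in a picture, given as the dict that the camera call returned (one of the last four; its "shot" number tells which), for a name from the list of things; names that differ only in an ending like _2 or _b are one class to them, and where a whole thing is asked for, a point or a joint stands for the part that bears it (a point fixed in the world has none). Each returns a list of dicts, best first, with "conf" (0 to 1); they miss things now and then, are a little off and sometimes report something else, mostly with a low value. They report only what shows in the picture. A call takes as long as a camera call. They do not tell look-alikes from the thing itself.
- env.outline_of(target, picture): "mask" (400x640 bool, what is visible of it) and "bbox" ([centre column, centre row, width, height] in pixels, round what is visible of it).
- env.tip_of(target, picture): "pixel" ([column, row] in pixels: a listed point, or the origin of a listed thing).
The state is a dict: "time_s": time; "q": joint angles; "qvel": joint speeds; "joint_efforts": joint torques, N m; "position": TCP position; "tool_rot": TCP orientation; "ft_force": force on the tool from outside, world axes, zero at the start; "wrist_torque": the same for the moment, N m; "grip_width": finger opening in m; "gripper_force": force on a finger pad.
Only numpy, scipy, OpenCV 4.12 (cv2) and the standard library are available. Lean on these libraries where they do the work, as an engineer would, in place of code of your own. Each camera call takes 0.05 s, during which the arm holds its last target. There are 200 camera calls.

### The job

Pick up the steel ferrule that lies on its side, lay it gently lengthwise in the open end of the V-block, and then slide it along the vee under the sprung hold-down shoe until it lies fully home: down on both flanks, with its end up against the brass nose of the back stop. Push it with about 6 N for a second so that it beds against the stop, never with more than about 9 N in any direction: the ferrule is thin-walled, and only friction holds the stop's carriage on its setting. Then let go and leave it there.

Things in the scene. Friction and masses are not known exactly. Their poses are not given: they have to be found in the camera images.
- ferrule: grey steel crimp ferrule lying on its side (not the one standing upright): a round sleeve 30 mm in diameter, 42 mm long, one end coned, 35 to 70 g; it can roll. Its y axis is its long axis; origin on the outside of its wall, midway along, on the bench at the start. Grip it from outside, as if solid. It may lie in the vee either way round.
- ferrule_mid (a point): centre of the ferrule, on its axis midway along, 15 mm above the bench at the start; its y axis runs along the ferrule
- vblock: fixed V-block gauge on a grey base 200 x 90 x 10 mm (its x -98 to +102 mm); origin on the bench under the vee; x axis along the vee from the open end (nearer the robot) to the back stop, z up. Vee: 90 degree groove at y = 0, x = -78 to +42 mm, root at z = 14 mm, mouth 27 mm wide in a flat top 56 mm wide at z = 27.5 mm, so finger tips in use must stay above z = 28 mm.
- vee_open (a point): middle of the open part of the vee, at x = -45 mm of the V-block, on the axis of a ferrule seated on both flanks (z = 35 mm; its top is then at z = 50 mm); x axis as the V-block's. A ferrule laid with its centre here lies clear of the shoe. From x = +7 mm (V-block) back, a blue arm 22 mm wide on a post (x = 85 to 99 mm) spans the vee at z = 76 to 88 mm.
- shoe: sprung steel hold-down shoe, a bent bar 8 mm thick that hangs from the blue arm and moves only up; origin on the bar at x = 15 mm of the V-block. Its underside hangs 2 mm lower than a seated ferrule's top; its upswept lead-in reaches forward to x = +1 mm. A ferrule pushed in lifts it with 2 to 7 N, is then held down with about 1 N, and drags with 1 to 4 N (more if pressed down).
- stop: carriage of the back stop: dark block 27 mm wide with a black thumb knob; origin at the centre of its front face, 52 mm along the vee, on the axis of a seated ferrule; x axis as the V-block's. A round brass nose, 24 mm across, is screwed out of it towards the open end by 14 to 27 mm, set anew each time and not measured; its flat tip is the stop. Above about 5 N at its tip the carriage slips back.
There are look-alikes about, which are no part of the job. Leave any turquoise look-alike of the ferrule alone. What is shaped like the vblock but green is not meant.

How it is judged:
By the outcome, as a careful person would: the job done as asked, in the order asked, and still so for the second after the job is handed in, with the robot touching nothing.
It also fails if it takes over 70 s, if anything falls off the work surface, if the arm or the gripper's body presses on something with over 40 N, if the wrist force passes 120 N, or if a joint passes its speed limit or range.

## Working session

There is one attempt and no reset: what is moved stays moved. The work goes in short steps, Python scripts to look and compute and a tool call to move; the robot and the scene stay as the last step left them, time stands still between calls to the robot, and variables do not carry over. Pictures are saved under pics/ and viewed, at most 10 in all, crops included, and the job is handed in when it is done.

Besides the shell and the picture viewer there is one more tool, called as name(argument=value, ...) on one line, values as JSON. move_arm: Moves the arm, as the interface text tells. Its arguments: {"type":"object","properties":{"plan":{"type":"array"},"squeeze":{"type":"number"}},"required":["plan"]}

```bash
ls; mkdir -p pics
cat > h.py <<'E'
import numpy as np, cv2
from rig import env
def K(p):
    f=p["color"].shape[0]/2/np.tan(np.radians(p["fov_y"])/2); return f,p["cx"],p["cy"]
def proj(p,X):
    f,cx,cy=K(p); c=np.asarray(p["R"])@np.asarray(X,float)+np.asarray(p["t"]); return np.array([cx+f*c[0]/c[2],cy+f*c[1]/c[2]])
def ray(p,px):
    f,cx,cy=K(p); R=np.asarray(p["R"]); d=R.T@np.array([(px[0]-cx)/f,(px[1]-cy)/f,1]); return -R.T@np.asarray(p["t"]),d
def atz(p,px,z):
    o,d=ray(p,px); return o+d*(z-o[2])/d[2]
def tri(*pp):
    A=np.zeros((3,3));b=np.zeros(3)
    for p,px in pp:
        o,d=ray(p,px); d=d/np.linalg.norm(d); M=np.eye(3)-np.outer(d,d); A+=M;b+=M@o
    return np.linalg.solve(A,b)
def save(p,n): cv2.imwrite("pics/"+n,p["color"][:,:,::-1])
E
python3 - <<'E'
from h import *
np.set_printoptions(precision=4,suppress=True)
s=env.get_image("side");t=env.get_image("top")
cv2.imwrite("pics/a.png",np.vstack([s["color"],t["color"]])[:,:,::-1][:, :])
im=np.vstack([s["color"],t["color"]]); 
save(s,"s.png");save(t,"t.png")
for n,p in(("side",s),("top",t)):
    print(n,p["fov_y"],p["cx"],p["cy"],"cam",ray(p,(0,0))[0])
    for k in("ferrule","ferrule_mid","vblock","vee_open","shoe","stop"):
        for d in env.tip_of(k,p)[:3]: print(k,d["pixel"],round(d["conf"],2),atz(p,d["pixel"],{"ferrule":0,"ferrule_mid":.015,"vblock":0,"vee_open":.035,"shoe":.05,"stop":.035}[k]))
print(env.observe())
E
```

```text
pics
side 52.17359505236936 326.76589905792787 195.8765804191663 cam [0.2223 1.0282 0.4956]
ferrule [314.3, 291.6] 0.69 [0.4365 0.2953 0.    ]
ferrule [354.5, 281.2] 0.67 [0.3592 0.234  0.    ]
ferrule_mid [357.1, 273.6] 0.8 [0.3551 0.2251 0.015 ]
ferrule_mid [321.9, 269.1] 0.76 [0.4379 0.2237 0.015 ]
ferrule_mid [316.3, 287.0] 0.65 [0.4306 0.2996 0.015 ]
vblock [361.1, 183.3] 0.86 [ 0.4616 -0.4739  0.    ]
vblock [325.1, 208.2] 0.76 [ 0.534  -0.1868  0.    ]
vee_open [339.2, 196.9] 0.96 [ 0.4914 -0.2095  0.035 ]
vee_open [373.9, 178.3] 0.79 [ 0.4077 -0.438   0.035 ]
vee_open [326.2, 207.2] 0.66 [ 0.5107 -0.1099  0.035 ]
shoe [321.6, 193.7] 0.36 [ 0.5452 -0.1866  0.05  ]
stop [310.6, 196.1] 0.44 [ 0.5857 -0.1964  0.035 ]
stop [347.0, 177.0] 0.38 [ 0.5097 -0.4326  0.035 ]
top 56.517474067354776 310.8651989719547 195.03639514288903 cam [ 0.3604 -0.0522  1.02  ]
ferrule [204.2, 238.1] 0.7 [0.3562 0.2334 0.    ]
ferrule [217.6, 206.6] 0.51 [0.4431 0.2018 0.    ]
ferrule [369.1, 191.3] 0.47 [ 0.4964 -0.2143  0.    ]
ferrule_mid [201.6, 236.1] 0.64 [0.3614 0.2365 0.015 ]
ferrule_mid [212.6
[... 228 characters left out ...]
0.4191 -0.4443  0.035 ]
vee_open [368.9, 195.8] 0.91 [ 0.4796 -0.2083  0.035 ]
stop [359.9, 156.5] 0.55 [ 0.5858 -0.1832  0.035 ]
{'time_s': 0.7, 'q': array([ 53.497 ,  21.8063,  74.334 ,  -0.0019,  83.8582, -12.3347]), 'qvel': array([-0.0928,  0.0471, -0.0646, -0.03  , -0.0916,  0.0653]), 'joint_efforts': array([ -0.0001, -44.8248, -23.1434,  -0.0001,   0.0005,   0.0001]), 'position': array([0.2252, 0.5018, 0.2313]), 'tool_rot': array([[-0.9123,  0.4094,  0.    ],
       [ 0.4094,  0.9123,  0.    ],
       [-0.    ,  0.    , -1.    ]]), 'ft_force': array([ 0.0785, -0.1193,  0.5358]), 'wrist_torque': array([-0.0261, -0.0052, -0.0438]), 'gripper_force': 0.0, 'grip_width': 0.08495815615809091}
```

View pics/s.png

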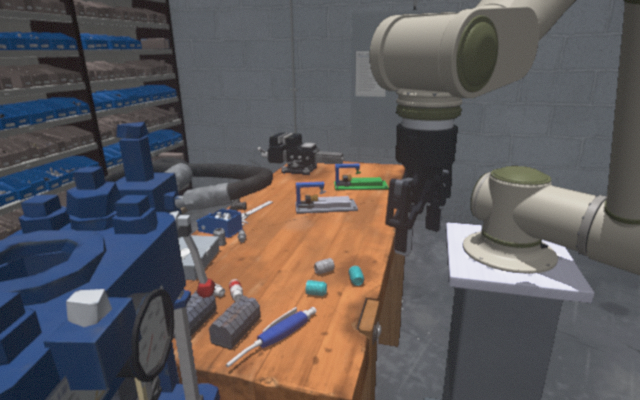

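View pics/t.png

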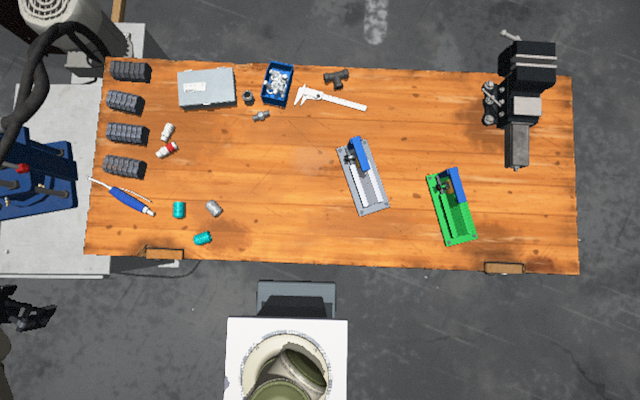

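The pictures show the grey ferrule at top (213,209) and side (324,267). The grey V-block is at top (362,176), with its open end towards (377,212). The turquoise ferrules and the green block are look-alikes.

Run:
```python
from h import *
np.set_printoptions(precision=4,suppress=True)
t=env.get_image("top");s=env.get_image("side")
def crop(p,c,w,h,k): 
    x,y=c; return cv2.resize(p["color"][y-h//2:y+h//2,x-w//2:x+w//2],(w*k,h*k),interpolation=cv2.INTER_CUBIC)
a=crop(t,(362,175),66,90,6); b=crop(t,(213,209),40,28,6); c=crop(s,(325,198),80,50,5)[:, :400]; d=crop(s,(324,267),40,24,6)
W=np.zeros((580,800,3),np.uint8); W[:540,:396]=a; W[:168,400:640]=b; W[170:420,400:800]=c; W[425:569,400:640]=d
cv2.imwrite("pics/c.png",W[:,:,::-1])
def pick(n,p,px):
    o=[m for m in env.outline_of(n,p) if np.hypot(m["bbox"][0]-px[0],m["bbox"][1]-px[1])<25]
    return o[0] if o else None
for n,p,px in(("ferrule",t,(213,209)),("ferrule",s,(324,267)),("vblock",t,(362,175)),("vblock",s,(325,198)),("shoe",t,(360,150)),("stop",t,(352,150))):
    m=pick(n,p,px)
    if m is None: print(n,"none");continue
    mk=m["mask"].astype(np.uint8); cs=max(cv2.findContours(mk,0,2)[0],key=cv2.contourArea)
    r=cv2.minAreaRect(cs); print(n,m["conf"],m["bbox"],mk.sum(),r)
    z=.015 if n=="ferrule" else .01
    print([atz(p,q,z)[:2] for q in cv2.boxPoints(r)],"c",atz(p,np.argwhere(mk).mean(0)[::-1],z))
mt=pick("ferrule",t,(213,209));ms=pick("ferrule",s,(324,267))
print("tri",tri((t,np.argwhere(mt["mask"]).mean(0)[::-1]),(s,np.argwhere(ms["mask"]).mean(0)[::-1])))
```

```text
ferrule 0.76 [214.6, 208.2, 17.1, 20.2] 189 ((213.00001525878906, 208.00001525878906), (16.970561981201172, 11.31370735168457), 45.0)
[array([0.4424, 0.2376]), array([0.4648, 0.2172]), array([0.433 , 0.1829]), array([0.4108, 0.2033])] c [0.4371 0.2105 0.015 ]
ferrule 0.81 [315.4, 287.1, 21.6, 13.6] 298 ((315.4653625488281, 287.3465270996094), (21.4928035736084, 14.527543067932129), 5.710593223571777)
[array([0.4489, 0.3292]), array([0.4624, 0.274 ]), array([0.4141, 0.2718]), array([0.4035, 0.3267])] c [0.4325 0.3011 0.015 ]
vblock 0.74 [364.4, 174.5, 56.9, 77.0] 2377 ((361.16363525390625, 174.87460327148438), (78.82454681396484, 32.46867370605469), 70.97439575195312)
[array([ 0.6281, -0.1113]), array([ 0.6606, -0.1964]), array([ 0.4537, -0.2683]), array([ 0.4227, -0.1849])] c [ 0.5357 -0.1928  0.01  ]
vblock 0.89 [325.5, 196.6, 72.0, 30.3] 1225 ((324.98394775390625, 196.63111877441406), (31.578861236572266, 63.07084655761719), 87.51044464111328)
[array([ 0.7167, -0.3999]), array([ 0.485 , -0.4868]), array([ 0.4225, -0.161 ]), array([ 0.6106, -0.095 ])] c [ 0.5544 -0.2231  0.01  ]
shoe none
stop 0.6 [351.6, 159.8, 15.1, 15.9] 80 ((353.04779052734375, 158.6624298095703), (15.722312927246094, 9.098190307617188), 28.610462188720703)
[array([ 0.5836, -0.1425]), array([ 0.6065, -0.1543]), array([ 0.5862, -0.1928]), array([ 0.5635, -0.181 ])] c [ 0.5847 -0.1654  0.01  ]
tri [ 0.4476  0.2252 -0.0351]
```

View pics/c.png

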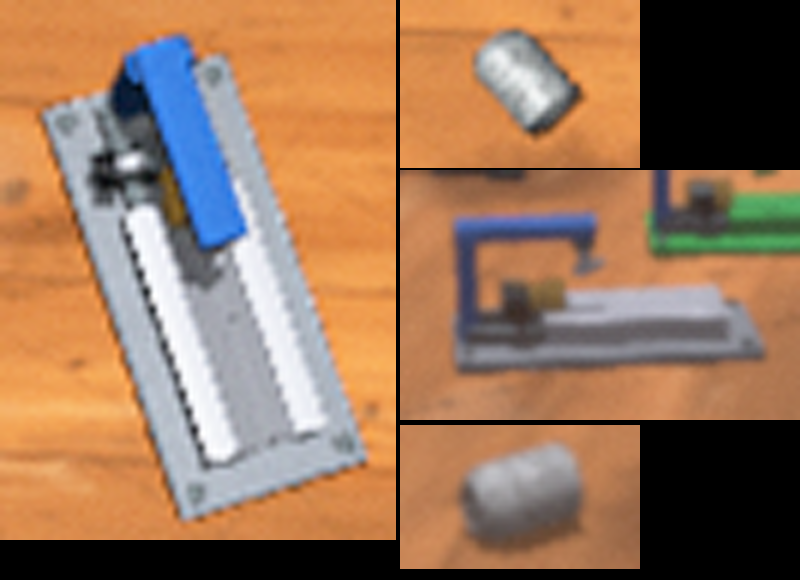

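```bash
cat > m.py <<'E'
from h import *
np.set_printoptions(precision=4,suppress=True)
t=env.get_image("top");s=env.get_image("side")
def seg(p,c,w,h,k=6,sat=75):
    x,y=c; o=np.array([x-w//2,y-h//2]); a=cv2.resize(p["color"][o[1]:o[1]+h,o[0]:o[0]+w],(w*k,h*k),interpolation=cv2.INTER_CUBIC)
    m=(cv2.cvtColor(a,cv2.COLOR_RGB2HSV)[:,:,1]<sat).astype(np.uint8)
    c=max(cv2.findContours(m,0,2)[0],key=cv2.contourArea); M=np.zeros_like(m); cv2.drawContours(M,[c],-1,1,-1)
    P=(np.argwhere(M)[:,::-1]+.5)/k-.5+o
    return P,lambda u:(np.array(u)+.5)/k-.5+o
def ax(p,P,z):
    W=np.array([atz(p,q,z)[:2] for q in P]);mu=W.mean(0);w,v=np.linalg.eigh(np.cov((W-mu).T));d=v[:,1];return mu,np.degrees(np.arctan2(d[1],d[0])),np.sqrt(w*12)
P,_=seg(t,(213,209),40,28); Q,_=seg(s,(324,267),40,24)
print("ferrule top",len(P)/36,ax(t,P,.015));print("side",len(Q)/36,ax(s,Q,.015),"tri",tri((t,P.mean(0)),(s,Q.mean(0))))
B,f=seg(t,(362,175),66,90)
cn=[f(c) for c in((183,520),(366,462),(42,113),(228,57))]
C=np.array([atz(t,c,.01)[:2] for c in cn]);print("corners",C)
print("L",np.linalg.norm(C[2]-C[0]),np.linalg.norm(C[3]-C[1]),"W",np.linalg.norm(C[1]-C[0]),np.linalg.norm(C[3]-C[2]))
d=(C[2]+C[3]-C[0]-C[1]);d/=np.linalg.norm(d);org=C.mean(0)-.002*d
print("vblock yaw",np.degrees(np.arctan2(d[1],d[0])),"origin",org)
def V(x,y,z): return np.array([*(org+d*x+np.array([-d[1],d[0]])*y),z])
im=np.ascontiguousarray(cv2.resize(t["color"][130:220,329:395],None,fx=6,fy=6,interpolation=cv2.INTER_CUBIC))
i2=np.ascontiguousarray(cv2.resize(s["color"][173:223,285:365],None,fx=5,fy=5,interpolation=cv2.INTER_CUBIC))
def L(A,B,col):
    for p,I,o,k in((t,im,(329,130),6),(s,i2,(285,173),5)):
        a,b=[tuple(int(v) for v in (proj(p,X)-o+.5)*k) for X in(A,B)]; cv2.line(I,a,b,col,1)
for z,x0,x1,w,col in((.01,-.098,.102,.045,(255,0,0)),(.0275,-.078,.042,.028,(0,255,0)),(.0275,-.078,.042,.0135,(0,255,0)),(.088,.007,.099,.011,(255,255,0)),(.014,-.078,.042,0,(255,0,255))):
    r=[V(x0,-w,z),V(x1,-w,z),V(x1,w,z),V(x0,w,z)]
    for i in range(4): L(r[i],r[(i+1)%4],col)
W=np.zeros((540,800,3),np.uint8);W[:540,:396]=im;W[:250,400:800]=i2
cv2.imwrite("pics/d.png",W[:,:,::-1])
E
python3 m.py
```

```text
ferrule top 173.75 (array([0.4386, 0.2094]), np.float64(46.15990289270311), array([0.0278, 0.0447]))
side 235.44444444444446 (array([0.4377, 0.2062]), np.float64(87.54009606223961), array([0.04  , 0.0633])) tri [0.4378 0.2088 0.0164]
corners [[ 0.426  -0.186 ]
 [ 0.4545 -0.2689]
 [ 0.6126 -0.1188]
 [ 0.6415 -0.2047]]
L 0.1983811799108831 0.19773796833481252 W 0.08765846664719514 0.09058939580239701
vblock yaw 19.37494645030099 origin [ 0.5317 -0.1953]
```

View pics/d.png

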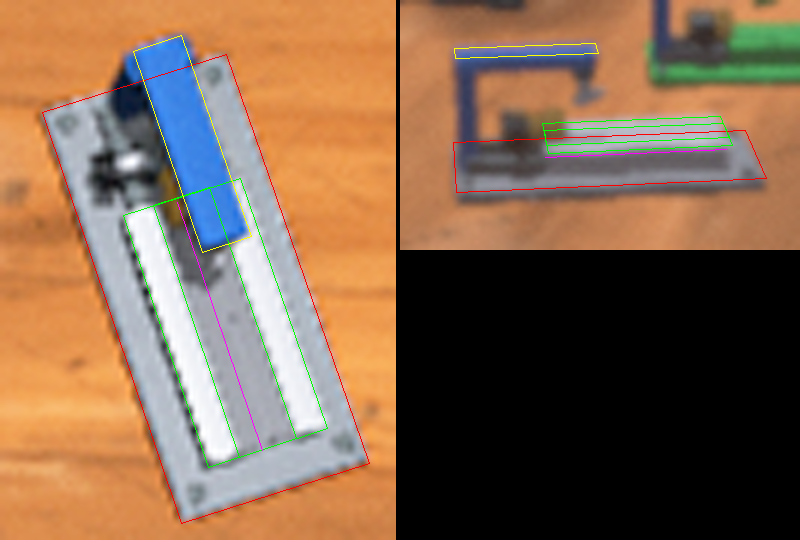

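The overlay fits the top view: red base corners at (183,520), (366,462), (42,113) and (228,57), with the green vee edges on the white faces. In the side view it sits about 1 px high, which is within calibration. I'm starting the approach.

```bash
cat > g.py <<'E'
import sys
from h import *
def go(x,y,z,yaw):  # yaw of tool x, world deg
    o=env.observe(); R=np.array(o["tool_rot"]); p=np.array(o["position"])
    c,s=np.cos(np.radians(yaw)),np.sin(np.radians(yaw)); T=np.array([[c,s,0],[s,-c,0],[0,0,-1.]])
    r=np.degrees(cv2.Rodrigues(R.T@T)[0].ravel()); sh=R.T@(np.array([x,y,z])-p)*100
    print("t",o["time_s"],"pos",p.round(4),"w",round(o["grip_width"],4),"F",np.round(o["ft_force"],2),"turn",r.round(2),"shift cm",sh.round(3))
if len(sys.argv)>4: go(*map(float,sys.argv[1:5]))
E
python3 g.py 0.438 0.209 0.10 45.5
```

```text
t 1.3 pos [0.2252 0.5018 0.2313] w 0.0851 F [ 0.48 -0.58  0.26] turn [ -0.     0.   110.33] shift cm [-31.406 -17.996  13.131]
```

move_arm(plan=[[0,0,42,-22,-10,0,0.1],[0,0,42,-22,-10,0,0.1],[0,0,42,-22,-10,0,0.1],[0,0,42,-22,-10,0,0.1],[0,0,42,-22,-10,0,0.1]], squeeze=25)

```text
time_s: 1.8
position: [0.3863, 0.3185, 0.2315]
tool_rot: [[-0.398, 0.917, 0.0], [0.917, 0.398, 0.0], [-0.0, 0.0, -1.0]]
ft_force: [0.5, 1.1, 0.6]
grip_width: 0.0473
gripper_force: 0.0
```

```bash
python3 g.py 0.438 0.209 0.10 45.5
```

```text
t 1.8 pos [0.3863 0.3185 0.2315] w 0.0473 F [0.46 1.09 0.63] turn [ 3.000e-02 -1.000e-02  6.795e+01] shift cm [-12.106   0.383  13.15 ]
```

move_arm(plan=[[0,0,42,-12.1,0.4,10,0.1],[0,0,42,-12.1,0.4,10,0.1],[0,0,42,-12.1,0.4,10,0.1],[0,0,42,-12.1,0.4,10,0.1],[0,0,42,-12.1,0.4,10,0.1]])

```text
time_s: 2.3
position: [0.4377, 0.2099, 0.1301]
tool_rot: [[0.32, 0.947, -0.003], [0.947, -0.32, -0.001], [-0.001, -0.002, -1.0]]
ft_force: [0.5, 0.8, 0.6]
grip_width: 0.0472
gripper_force: 0.0
```

```bash
python3 g.py 0.438 0.209 0.08 45.5
```

```text
t 2.3 pos [0.4377 0.2099 0.1301] w 0.0472 F [0.49 0.79 0.57] turn [-0.11  0.11 25.84] shift cm [-0.069  0.07   5.007]
```

move_arm(plan=[[0,0,26,0,0,7,0.1],[0,0,26,0,0,7,0.1],[0,0,26,0,0,7,0.1],[0,0,26,0,0,7,0.1],[0,0,26,0,0,7,0.1]])

```text
time_s: 2.8
position: [0.4378, 0.2115, 0.0617]
tool_rot: [[0.694, 0.72, 0.001], [0.72, -0.694, 0.0], [0.001, 0.0, -1.0]]
ft_force: [0.3, 0.8, -0.0]
grip_width: 0.0472
gripper_force: 0.0
```

```bash
python3 g.py 0.438 0.209 0.009 45.5
python3 - <<'E'
from h import *
t=env.get_image("top");s=env.get_image("side")
W=np.zeros((400,800,3),np.uint8)
W[:,:400]=cv2.resize(t["color"][185:235,188:238],(400,400),interpolation=cv2.INTER_CUBIC)
W[:,400:]=cv2.resize(s["color"][225:285,295:355],(400,400),interpolation=cv2.INTER_CUBIC)
cv2.imwrite("pics/e.png",W[:,:,::-1])
E
```

```text
t 2.8 pos [0.4378 0.2115 0.0617] w 0.0472 F [ 0.31  0.81 -0.02] turn [ 0.03 -0.04  0.56] shift cm [-0.172  0.182  5.266]
```

View pics/e.png

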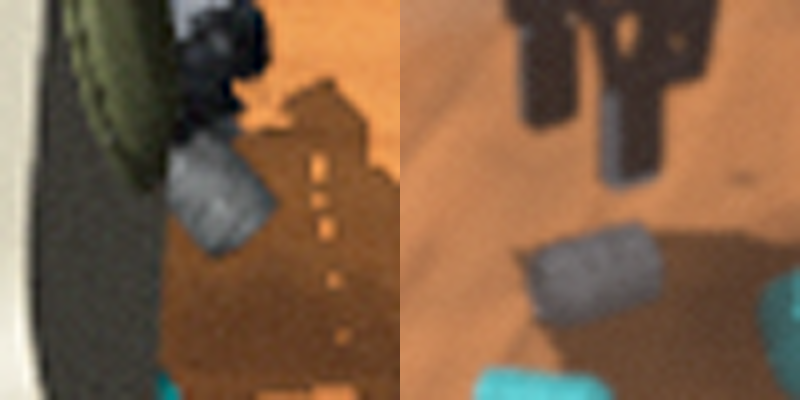

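The left half shows the ferrule at crop (220,200), partly under the arm. In the right half, the finger tips at (548,125) and (632,185) straddle the ferrule axis at (597,275). I'm descending.

move_arm(plan=[[0,0,0.5,-0.17,0.18,2.5,0.1],[0,0,0.5,-0.17,0.18,4,0.1],[0,0,0.5,-0.17,0.18,5.2,0.1],[0,0,0.5,-0.17,0.18,5.2,0.1]])

```text
time_s: 3.3
position: [0.4372, 0.2088, 0.0086]
tool_rot: [[0.702, 0.712, -0.002], [0.712, -0.702, -0.0], [-0.001, -0.001, -1.0]]
ft_force: [0.6, -0.4, 0.3]
grip_width: 0.0472
gripper_force: 0.0
```

```bash
python3 g.py 0.438 0.209 0.009 45.5
```

```text
t 3.3 pos [0.4372 0.2088 0.0086] w 0.0472 F [ 0.57 -0.4   0.3 ] turn [-0.06  0.08 -0.07] shift cm [ 0.072  0.047 -0.04 ]
```

move_arm(plan=[[0,0,0,0.05,0.05,0,-0.1],[0,0,0,0.05,0.05,0,-0.25],[0,0,0,0.05,0.05,0,-0.6],[0,0,0,0.05,0.05,0,-0.6],[0,0,0,0.05,0.05,0,-0.6]], squeeze=25)

```text
time_s: 3.8
position: [0.4389, 0.2091, 0.0103]
tool_rot: [[0.703, 0.711, 0.002], [0.711, -0.703, 0.0], [0.002, 0.001, -1.0]]
ft_force: [-1.7, 0.3, 7.4]
grip_width: 0.0288
gripper_force: 24.5
```

move_arm(plan=[[0,0,0,0,0,0,-0.6],[0,0,0,0,0,-1,-0.6],[0,0,0,0,0,-4,-0.6],[0,0,0,0,0,-8,-0.6],[0,0,0,0,0,-10,-0.6]])

```text
time_s: 4.3
position: [0.4389, 0.2091, 0.1127]
tool_rot: [[0.703, 0.711, 0.004], [0.711, -0.703, 0.001], [0.003, 0.002, -1.0]]
ft_force: [-0.2, -0.2, -0.4]
grip_width: 0.0287
gripper_force: 25.1
```

```bash
python3 g.py 0.4893 -0.2102 0.11 19.4
```

```text
t 4.3 pos [0.4389 0.2091 0.1127] w 0.0287 F [-0.19 -0.18 -0.43] turn [ 0.08 -0.21 25.95] shift cm [-26.296  33.049   0.26 ]
```

move_arm(plan=[[0,0,13,-14,17.5,0,-0.6],[0,0,13,-14,17.5,0,-0.6],[0,0,13,-14,17.5,0,-0.6],[0,0,13,-14,17.5,0,-0.6],[0,0,13,-14,17.5,0,-0.6]])

```text
time_s: 4.8
position: [0.4646, -0.017, 0.1101]
tool_rot: [[0.846, 0.533, 0.001], [0.533, -0.846, -0.001], [0.0, 0.001, -1.0]]
ft_force: [-0.5, -0.4, -0.1]
grip_width: 0.0283
gripper_force: 25.1
```

```bash
python3 g.py 0.4893 -0.2102 0.11 19.4
```

```text
t 4.8 pos [ 0.4646 -0.017   0.1101] w 0.0283 F [-0.46 -0.36 -0.12] turn [ 0.07 -0.04 12.78] shift cm [-8.201 17.668  0.031]
```

move_arm(plan=[[0,0,12.8,-8.2,17.7,0,-0.6],[0,0,12.8,-8.2,17.7,0,-0.6],[0,0,12.8,-8.2,17.7,0,-0.6],[0,0,12.8,-8.2,17.7,0,-0.6],[0,0,12.8,-8.2,17.7,0,-0.6]])

```text
time_s: 5.3
position: [0.4902, -0.2122, 0.1099]
tool_rot: [[0.944, 0.33, 0.002], [0.33, -0.944, -0.002], [0.001, 0.003, -1.0]]
ft_force: [0.1, 1.5, -0.9]
grip_width: 0.0289
gripper_force: 25.2
```

```bash
python3 g.py 0.4893 -0.2102 0.11 19.4
python3 - <<'E'
from h import *
t=env.get_image("top");s=env.get_image("side")
W=np.zeros((480,800,3),np.uint8)
W[:,:400]=cv2.resize(t["color"][160:232,345:405],(400,480),interpolation=cv2.INTER_CUBIC)
W[:,400:]=cv2.resize(s["color"][145:217,305:365],(400,480),interpolation=cv2.INTER_CUBIC)
cv2.imwrite("pics/f.png",W[:,:,::-1])
o=env.observe();p=np.array(o["position"])+[0,0,.006]
for q in(t,s):
  print("expected",proj(q,p)); 
  for n in("ferrule_mid",):
    for d in env.tip_of(n,q)[:4]: print(d["pixel"],d["conf"])
E
```

```text
t 5.3 pos [ 0.4902 -0.2122  0.1099] w 0.0289 F [ 0.09  1.53 -0.88] turn [ 0.16 -0.05 -0.14] shift cm [-0.021 -0.216 -0.01 ]
expected [373.87795215 188.03010726]
[177.7, 208.7] 0.39
expected [339.74511666 173.67256038]
[315.0, 288.4] 0.8
[356.2, 274.5] 0.7
[339.9, 176.6] 0.55
```

View pics/f.png

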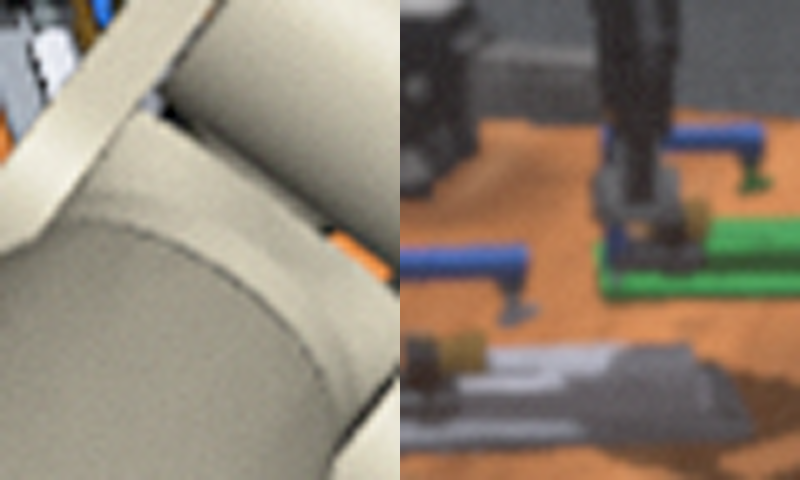

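The ferrule is held square, centred at crop (638,197), right where it is expected, and the vee's open part is clear below it. I'm descending towards the vee.

move_arm(plan=[[0,0,0,0,-0.15,3,-0.6],[0,0,0,0,-0.15,5,-0.6],[0,0,0,0,-0.15,6.5,-0.6],[0,0,0,0,-0.15,6.8,-0.6],[0,0,0,0,-0.15,6.8,-0.6]])

```text
time_s: 6.0
position: [0.4893, -0.2048, 0.0416]
tool_rot: [[0.942, 0.336, -0.0], [0.336, -0.942, 0.0], [-0.0, -0.0, -1.0]]
ft_force: [0.2, -0.6, -1.0]
grip_width: 0.0288
gripper_force: 25.2
```

```bash
python3 g.py 0.4893 -0.2102 0.0305 19.4
python3 - <<'E'
from h import *
s=env.get_image("side");t=env.get_image("top")
W=np.zeros((480,800,3),np.uint8)
W[:,:400]=cv2.resize(t["color"][160:232,345:405],(400,480),interpolation=cv2.INTER_CUBIC)
W[:,400:]=cv2.resize(s["color"][165:237,305:365],(400,480),interpolation=cv2.INTER_CUBIC)
cv2.imwrite("pics/f2.png",W[:,:,::-1])
E
python3 g.py 0.4893 -0.2102 0.0305 19.4
```

```text
t 6.0 pos [ 0.4893 -0.2048  0.0416] w 0.0288 F [ 0.19 -0.56 -1.03] turn [-0.03  0.02  0.21] shift cm [-0.179  0.515  1.105]
t 6.1 pos [ 0.4896 -0.2054  0.0423] w 0.0288 F [ 0.2   0.09 -0.81] turn [ 0.06 -0.05  0.18] shift cm [-0.195  0.441  1.178]
```

move_arm(plan=[[0,0,0.1,-0.1,0.25,0.3,-0.6],[0,0,0.1,-0.2,0.45,0.5,-0.6],[0,0,0.1,-0.2,0.45,0.5,-0.6],[0,0,0.1,-0.2,0.45,0.5,-0.6],[0,0,0.1,-0.2,0.45,0.5,-0.6]])

```text
time_s: 6.6
position: [0.4888, -0.2106, 0.0364]
tool_rot: [[0.943, 0.333, 0.0], [0.333, -0.943, -0.0], [0.0, 0.0, -1.0]]
ft_force: [-0.5, -0.3, 0.2]
grip_width: 0.0286
gripper_force: 25.2
```

```bash
python3 g.py 0.4893 -0.2102 0.0305 19.4
python3 - <<'E'
from h import *
np.set_printoptions(precision=2,suppress=True)
F=[]
for i in range(4):
    env.get_image("side"); F.append(env.observe()["ft_force"])
print(np.array(F))
E
python3 g.py 0.4893 -0.2102 0.0305 19.4
```

```text
t 6.6 pos [ 0.4888 -0.2106  0.0364] w 0.0286 F [-0.46 -0.34  0.17] turn [ 0.   -0.    0.03] shift cm [ 0.057 -0.025  0.589]
[[-0.2   0.61 -0.4 ]
 [ 0.56 -0.1  -0.41]
 [-0.26 -0.13 -0.81]
 [-0.16  0.56 -0.3 ]]
t 6.8 pos [ 0.4888 -0.2105  0.0363] w 0.0286 F [-0.16  0.56 -0.3 ] turn [-0.   -0.    0.03] shift cm [ 0.054 -0.015  0.585]
```

move_arm(plan=[[0,0,0,0,-0.02,0.15,-0.6],[0,0,0,0,-0.02,0.3,-0.6],[0,0,0,0,-0.02,0.4,-0.6],[0,0,0,0,-0.02,0.45,-0.6],[0,0,0,0,-0.02,0.45,-0.6]])

```text
time_s: 7.3
position: [0.4889, -0.2105, 0.0319]
tool_rot: [[0.943, 0.333, 0.0], [0.333, -0.943, -0.0], [0.0, 0.0, -1.0]]
ft_force: [-0.1, -0.9, 0.7]
grip_width: 0.029
gripper_force: 25.2
```

```bash
cat > f.py <<'E'
from h import *
import sys
np.set_printoptions(precision=4,suppress=True)
F=[];P=[]
a=np.radians(19.4);d=np.array([np.cos(a),np.sin(a),0]);l=np.array([-d[1],d[0],0])
for i in range(int(sys.argv[1])):
    s=env.get_image("side"); o=env.observe(); F.append(o["ft_force"]);P.append(o["position"])
F=np.mean(F,0);P=np.mean(P,0);v=P-np.array([.5317,-.1953,0])
print("t",o["time_s"],"F along",F@d,"lat",F@l,"z",F[2],"| tcp in V mm",v@d*1e3,v@l*1e3,v[2]*1e3,"w",o["grip_width"])
E
python3 f.py 4
```

```text
t 7.5 F along -0.4754093229955137 lat -0.8708319373865827 z 0.3741222685533799 | tcp in V mm -45.46110947245683 -0.13196654163361932 31.891925612195905 w 0.028307724406017944
```

move_arm(plan=[[0,0,0,0,0.07,0,-0.6],[0,0,0,0,0.07,0,-0.6],[0,0,0,0,0.07,0.03,-0.6],[0,0,0,0,0.07,0.05,-0.6],[0,0,0,0,0.07,0.05,-0.6]])

```text
time_s: 8.0
position: [0.489, -0.2111, 0.0314]
tool_rot: [[0.943, 0.333, 0.0], [0.333, -0.943, -0.0], [0.0, 0.0, -1.0]]
ft_force: [0.5, -0.3, -0.4]
grip_width: 0.0281
gripper_force: 25.2
```

```bash
python3 f.py 4
```

```text
t 8.2 F along -0.37794508779869906 lat -0.29679377890075365 z 0.018807293050821988 | tcp in V mm -45.473694045877494 -0.6944239797302593 31.359775951689624 w 0.028762086611287967
```

Still near contact on the left flank. I'm easing right and down.

move_arm(plan=[[0,0,0,0,0.02,0.02,-0.6],[0,0,0,0,0.04,0.04,-0.6],[0,0,0,0,0.04,0.06,-0.6],[0,0,0,0,0.04,0.06,-0.6]])

```text
time_s: 8.6
position: [0.4892, -0.2115, 0.0308]
tool_rot: [[0.943, 0.333, 0.0], [0.333, -0.943, -0.0], [0.0, 0.0, -1.0]]
ft_force: [0.7, -0.5, 0.9]
grip_width: 0.0284
gripper_force: 25.3
```

```bash
python3 f.py 4
```

```text
t 8.8 F along 0.44317201276114976 lat -0.41552425346035615 z 1.0745440746648662 | tcp in V mm -45.453128398979736 -1.1715943541745373 30.79351444445903 w 0.028677883139199094
```

move_arm(plan=[[0,0,0,0,0.02,0.01,-0.6],[0,0,0,0,0.03,0.03,-0.6],[0,0,0,0,0.03,0.03,-0.6]])

```text
time_s: 9.1
position: [0.4893, -0.2116, 0.0306]
tool_rot: [[0.943, 0.333, 0.0], [0.333, -0.943, 0.0], [0.0, -0.0, -1.0]]
ft_force: [-0.5, 0.8, 4.2]
grip_width: 0.0286
gripper_force: 25.6
```

```bash
python3 f.py 5
```

```text
t 9.35 F along -0.4055640633410939 lat 1.2088070710143317 z 5.114131747564061 | tcp in V mm -45.45534943168276 -1.3079833105224297 30.600791647796076 w 0.028549437545441283
```

move_arm(plan=[[0,0,0,0,-0.01,-0.02,-0.6],[0,0,0,0,-0.01,-0.02,-0.6],[0,0,0,0,-0.01,-0.02,-0.2],[0,0,0,0,-0.01,-0.02,0.0],[0,0,0,0,-0.01,-0.02,0.1]])

```text
time_s: 9.85
position: [0.4891, -0.2115, 0.0304]
tool_rot: [[0.943, 0.333, -0.0], [0.333, -0.943, 0.0], [-0.0, -0.0, -1.0]]
ft_force: [-1.1, 0.7, -0.4]
grip_width: 0.0467
gripper_force: 0.0
```

```bash
python3 f.py 4
```

```text
t 10.05 F along -0.11481368882887834 lat -0.19681517172684274 z 0.38123564165994617 | tcp in V mm -45.539101444561496 -1.1820200272504695 30.48712900140181 w 0.04684664615925072
```

move_arm(plan=[[0,0,0,0,0,-2,0.1],[0,0,0,0,0,-5,0.1],[0,0,0,-2,0,-7,-0.2],[0,0,0,-4.5,0,-7,-0.6],[0,0,0,-4.5,0,-7,-1]])

```text
time_s: 10.55
position: [0.4452, -0.227, 0.1012]
tool_rot: [[0.944, 0.331, -0.0], [0.331, -0.944, -0.0], [-0.0, 0.0, -1.0]]
ft_force: [-0.5, 0.6, -0.6]
grip_width: 0.0062
gripper_force: 0.0
```

```bash
python3 f.py 3;  python3 - <<'E'
from h import *
s=env.get_image("side");t=env.get_image("top")
W=np.zeros((480,800,3),np.uint8)
W[:,:400]=cv2.resize(t["color"][140:212,335:395],(400,480),interpolation=cv2.INTER_CUBIC)
W[:,400:]=cv2.resize(s["color"][165:237,295:355],(400,480),interpolation=cv2.INTER_CUBIC)
cv2.imwrite("pics/h.png",W[:,:,::-1])
E
```

```text
t 10.7 F along 0.23976137471345957 lat -0.18318202166976125 z -0.0735579543900098 | tcp in V mm -90.58730873367281 -1.3603382782956541 100.69197865299739 w 5.935392951677565e-05
```

View pics/h.png

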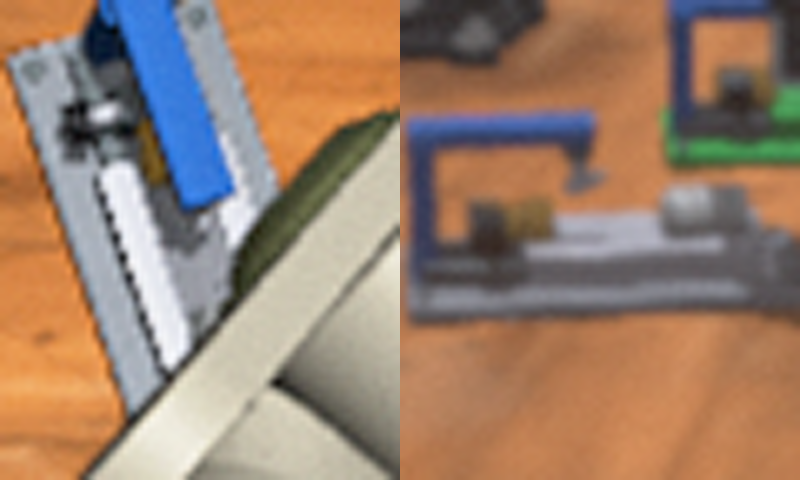

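The ferrule lies level in the open vee, at side-crop (660–750, 185–235). The nose tip is near (552,215), so there are about 51 mm to slide. I'm lowering the shut fingers behind it.

move_arm(plan=[[0,0,0,0,0,3,-1],[0,0,0,0,0,6,-1],[0,0,0,0,0,6.8,-1],[0,0,0,0,0,6.85,-1],[0,0,0,0,0,6.85,-1]])

```text
time_s: 11.3
position: [0.4474, -0.2268, 0.0329]
tool_rot: [[0.943, 0.333, 0.001], [0.333, -0.943, -0.001], [0.001, 0.001, -1.0]]
ft_force: [0.2, 1.4, 0.8]
grip_width: 0.0
gripper_force: 0.0
```

```bash
python3 f.py 6; python3 g.py 0.46 -0.22 0.032 19.4
```

```text
t 11.6 F along -0.17532121309980933 lat -0.38408343333794304 z 0.08007616751394424 | tcp in V mm -90.1526766826303 -1.720241302677012 33.05681092135212 w -0.00013790282610881972
t 11.6 pos [ 0.447  -0.2267  0.0327] w -0.0001 F [ 0.34 -0.57 -0.48] turn [ 0.06 -0.03  0.04] shift cm [ 1.45  -0.202  0.075]
```

move_arm(plan=[[0,0,0,0.5,-0.05,0,-1],[0,0,0,1.0,-0.05,0,-1],[0,0,0,1.2,-0.05,0,-1],[0,0,0,1.35,-0.05,0,-1],[0,0,0,1.5,-0.05,0,-1]])

```text
time_s: 12.1
position: [0.4608, -0.221, 0.0321]
tool_rot: [[0.943, 0.333, -0.0], [0.333, -0.943, 0.0], [-0.0, -0.0, -1.0]]
ft_force: [-1.1, 0.4, -0.1]
grip_width: -0.0003
gripper_force: 0.4
```

```bash
python3 f.py 3
```

```text
t 12.25 F along 0.1147135226717746 lat 0.21774260379038313 z 0.14084368614967063 | tcp in V mm -75.35647479128274 -0.7363188214144549 32.069570828063796 w 0.00014494256161725393
```

move_arm(plan=[[0,0,0,0.2,0,0,-1],[0,0,0,0.5,0,0,-1],[0,0,0,0.8,0,0,-1],[0,0,0,1.1,0,0,-1],[0,0,0,1.4,0,0,-1]])

```text
time_s: 12.75
position: [0.4742, -0.2163, 0.0321]
tool_rot: [[0.943, 0.333, -0.0], [0.333, -0.943, 0.0], [-0.0, -0.0, -1.0]]
ft_force: [-0.5, 0.2, -0.1]
grip_width: -0.0006
gripper_force: 0.3
```

```bash
python3 f.py 4
python3 - <<'E'
from h import *
s=env.get_image("side")
cv2.imwrite("pics/i.png",cv2.resize(s["color"][165:237,285:375],(720,576),interpolation=cv2.INTER_CUBIC)[:,:,::-1])
E
```

```text
t 12.95 F along -0.032559291954798446 lat -0.009308142305486213 z 0.5119912090001026 | tcp in V mm -61.12285677928665 -0.7778158122458166 32.116560430752386 w 0.0002196853534383459
```

View pics/i.png

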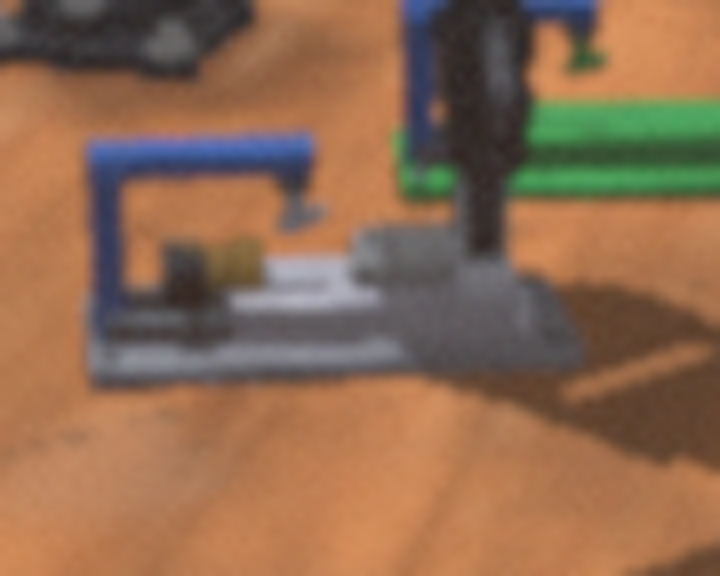

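The ferrule is at crop x 355–457, touched by the shut fingers at 457–505. The shoe lead-in is at 325 and the nose tip at about 263, roughly 38 mm ahead. I'm pushing on with force checks.

move_arm(plan=[[0,0,0,0.15,0.02,0,-1],[0,0,0,0.35,0.02,0,-1],[0,0,0,0.55,0.03,0,-1],[0,0,0,0.7,0.03,0,-1],[0,0,0,0.8,0.03,0,-1]])

```text
time_s: 13.5
position: [0.4817, -0.214, 0.0321]
tool_rot: [[0.943, 0.333, -0.0], [0.333, -0.943, 0.0], [-0.0, -0.0, -1.0]]
ft_force: [-1.0, 0.6, -0.5]
grip_width: 0.0
gripper_force: 0.4
```

```bash
python3 f.py 3
```

```text
t 13.65 F along -0.40745348787962055 lat 0.5950308030876923 z 0.3497422372328838 | tcp in V mm -53.30636659983967 -1.1021997760887985 32.13215169127361 w -6.816309694160876e-05
```

move_arm(plan=[[0,0,0,0.06,0,0,-1],[0,0,0,0.12,0,0,-1],[0,0,0,0.18,0,0,-1],[0,0,0,0.24,0,0,-1],[0,0,0,0.3,0,0,-1]])

```text
time_s: 14.15
position: [0.4845, -0.2131, 0.0321]
tool_rot: [[0.943, 0.333, -0.0], [0.333, -0.943, 0.0], [-0.0, -0.0, -1.0]]
ft_force: [-0.9, 0.3, 0.7]
grip_width: -0.0001
gripper_force: 0.3
```

```bash
python3 f.py 3
```

```text
t 14.3 F along -0.09153190639796978 lat 0.026208126689607408 z 0.33020898124687176 | tcp in V mm -50.39373817398228 -1.0695175608884921 32.11808715043098 w 6.591403216404183e-06
```

move_arm(plan=[[0,0,0,0.06,0,0,-1],[0,0,0,0.12,0,0,-1],[0,0,0,0.18,0,0,-1],[0,0,0,0.24,0,0,-1],[0,0,0,0.3,0,0,-1]])

```text
time_s: 14.8
position: [0.4873, -0.212, 0.0321]
tool_rot: [[0.943, 0.333, -0.0], [0.333, -0.943, 0.0], [-0.0, -0.0, -1.0]]
ft_force: [-1.2, -0.3, -0.8]
grip_width: 0.0001
gripper_force: 0.3
```

```bash
python3 f.py 3
```

```text
t 14.95 F along -0.4771334799881339 lat 0.4530612293039021 z -0.2759493107186854 | tcp in V mm -47.40027683634052 -1.056821806765046 32.120717267967606 w 8.697033673561213e-05
```

move_arm(plan=[[0,0,0,0.06,0,0,-1],[0,0,0,0.12,0,0,-1],[0,0,0,0.18,0,0,-1],[0,0,0,0.24,0,0,-1],[0,0,0,0.3,0,0,-1]])

```text
time_s: 15.45
position: [0.4901, -0.2111, 0.0321]
tool_rot: [[0.943, 0.333, -0.0], [0.333, -0.943, 0.0], [-0.0, -0.0, -1.0]]
ft_force: [-0.9, 0.6, 0.0]
grip_width: 0.0003
gripper_force: 0.3
```

```bash
python3 f.py 3
```

```text
t 15.6 F along -0.18893194185700674 lat 0.4254050243209064 z -0.17532704266019308 | tcp in V mm -44.40322845123556 -1.0670879582051034 32.11496058206099 w -0.00013216698215347386
```

move_arm(plan=[[0,0,0,0.06,0,0,-1],[0,0,0,0.12,0,0,-1],[0,0,0,0.18,0,0,-1],[0,0,0,0.24,0,0,-1],[0,0,0,0.3,0,0,-1]])

```text
time_s: 16.1
position: [0.493, -0.21, 0.0321]
tool_rot: [[0.943, 0.333, -0.0], [0.333, -0.943, 0.0], [-0.0, -0.0, -1.0]]
ft_force: [-0.4, 0.2, 0.5]
grip_width: 0.0002
gripper_force: 0.3
```

```bash
python3 f.py 3
```

```text
t 16.25 F along -0.6690538439209115 lat -0.24112933865051936 z 0.09089527009039461 | tcp in V mm -41.40139261087569 -1.059419352151825 32.125411560512134 w -0.0001729017954854402
```

move_arm(plan=[[0,0,0,0.06,0,0,-1],[0,0,0,0.12,0,0,-1],[0,0,0,0.18,0,0,-1],[0,0,0,0.24,0,0,-1],[0,0,0,0.3,0,0,-1]])

```text
time_s: 16.75
position: [0.4958, -0.2091, 0.0321]
tool_rot: [[0.943, 0.333, -0.0], [0.333, -0.943, -0.0], [-0.0, 0.0, -1.0]]
ft_force: [-0.6, -0.2, 0.5]
grip_width: -0.0002
gripper_force: 0.3
```

```bash
python3 f.py 3
```

```text
t 16.9 F along -0.0005513052829705492 lat -0.010409246076179641 z 0.2988642989220574 | tcp in V mm -38.39329945901098 -1.058595439507045 32.126905008597255 w -0.00018867288327801366
```

Run:
```python
from h import *
s=env.get_image("side")
cv2.imwrite("pics/j.png",cv2.resize(s["color"][165:237,285:375],(720,576),interpolation=cv2.INTER_CUBIC)[:,:,::-1])
```

```text
(no output)
```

View pics/j.png

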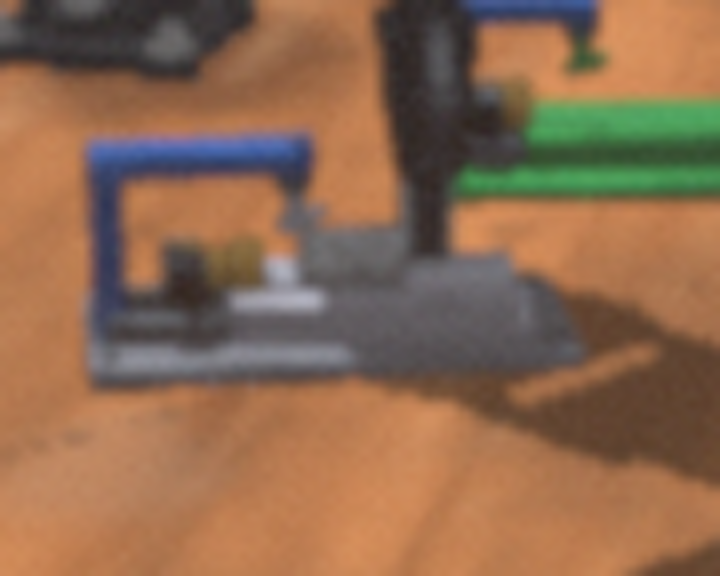

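The ferrule front is at crop x≈303, just reaching the shoe lead-in at (300–325, 215). The nose tip is at 263, about 17 mm on. I'm continuing more finely.

move_arm(plan=[[0,0,0,0.04,0,0,-1],[0,0,0,0.08,0,0,-1],[0,0,0,0.12,0,0,-1],[0,0,0,0.16,0,0,-1],[0,0,0,0.2,0,0,-1]])

```text
time_s: 17.45
position: [0.4977, -0.2084, 0.0321]
tool_rot: [[0.943, 0.333, -0.0], [0.333, -0.943, 0.0], [-0.0, -0.0, -1.0]]
ft_force: [-1.2, -0.2, 0.5]
grip_width: 0.0002
gripper_force: 0.4
```

```bash
python3 f.py 3
```

```text
t 17.6 F along -0.30654863810363375 lat 0.4890530293031543 z -0.38470614723469687 | tcp in V mm -36.42304350359638 -1.070497529319753 32.138511492046085 w 0.00017177518335812807
```

move_arm(plan=[[0,0,0,0.04,0,0,-1],[0,0,0,0.08,0,0,-1],[0,0,0,0.12,0,0,-1],[0,0,0,0.16,0,0,-1],[0,0,0,0.2,0,0,-1]])

```text
time_s: 18.1
position: [0.4994, -0.2078, 0.0321]
tool_rot: [[0.943, 0.333, -0.001], [0.333, -0.943, 0.0], [-0.0, -0.0, -1.0]]
ft_force: [-2.7, -1.2, 0.9]
grip_width: -0.0002
gripper_force: 1.3
```

```bash
python3 f.py 3
```

```text
t 18.25 F along -1.7088937640268889 lat -0.19190131297289617 z 0.8129502364069708 | tcp in V mm -34.61275496939448 -1.018595308252555 32.11988343808714 w 4.274478924482136e-05
```

move_arm(plan=[[0,0,0,0.04,0,0,-1],[0,0,0,0.08,0,0,-1],[0,0,0,0.12,0,0,-1],[0,0,0,0.16,0,0,-1],[0,0,0,0.2,0,0,-1]])

```text
time_s: 18.75
position: [0.5014, -0.2071, 0.0321]
tool_rot: [[0.943, 0.333, -0.0], [0.333, -0.943, 0.0], [-0.0, -0.0, -1.0]]
ft_force: [-2.1, -1.1, 0.7]
grip_width: 0.0
gripper_force: 1.5
```

```bash
python3 f.py 3
```

```text
t 18.9 F along -2.0796613320528547 lat 0.3195824674255454 z 0.37012292011924686 | tcp in V mm -32.37876228743058 -1.0324687064223843 32.12189864552758 w 5.995480469199888e-06
```

move_arm(plan=[[0,0,0,0.04,0,0,-1],[0,0,0,0.08,0,0,-1],[0,0,0,0.12,0,0,-1],[0,0,0,0.16,0,0,-1],[0,0,0,0.2,0,0,-1]])

```text
time_s: 19.4
position: [0.5033, -0.2064, 0.0321]
tool_rot: [[0.943, 0.333, -0.0], [0.333, -0.943, 0.0], [-0.0, -0.0, -1.0]]
ft_force: [-2.7, -0.8, 1.3]
grip_width: 0.0
gripper_force: 1.4
```

```bash
python3 f.py 3
```

```text
t 19.55 F along -1.7570694053620657 lat 0.9326416058495868 z 1.0537924840595683 | tcp in V mm -30.383078488928348 -1.045947764180206 32.13032396167823 w 0.00017763181602283276
```

move_arm(plan=[[0,0,0,0.04,0,0,-1],[0,0,0,0.08,0,0,-1],[0,0,0,0.12,0,0,-1],[0,0,0,0.16,0,0,-1],[0,0,0,0.2,0,0,-1]])

```text
time_s: 20.05
position: [0.5052, -0.2057, 0.0321]
tool_rot: [[0.943, 0.333, -0.0], [0.333, -0.943, 0.0], [-0.0, -0.0, -1.0]]
ft_force: [-2.5, 0.7, 0.7]
grip_width: -0.0001
gripper_force: 1.4
```

```bash
python3 f.py 3
```

```text
t 20.2 F along -2.0704781118938 lat 0.7285992668170148 z 0.8406406523867309 | tcp in V mm -28.40206838910444 -1.0396631197792197 32.131705699204545 w 0.00034617013228858024
```

move_arm(plan=[[0,0,0,0.04,0,0,-1],[0,0,0,0.08,0,0,-1],[0,0,0,0.12,0,0,-1],[0,0,0,0.16,0,0,-1],[0,0,0,0.2,0,0,-1]])

```text
time_s: 20.7
position: [0.5071, -0.2051, 0.0321]
tool_rot: [[0.943, 0.333, -0.0], [0.333, -0.943, 0.0], [-0.0, -0.0, -1.0]]
ft_force: [-2.8, 0.1, 1.0]
grip_width: -0.0002
gripper_force: 1.4
```

```bash
python3 f.py 3
python3 - <<'E'
from h import *
s=env.get_image("side")
cv2.imwrite("pics/k.png",cv2.resize(s["color"][165:237,285:375],(720,576),interpolation=cv2.INTER_CUBIC)[:,:,::-1])
E
```

```text
t 20.85 F along -1.9102359479343678 lat 0.6369511560440945 z 0.8826832923554626 | tcp in V mm -26.39735589298345 -1.0404233065887225 32.14001119611434 w -0.000233529062532349
```

View pics/k.png

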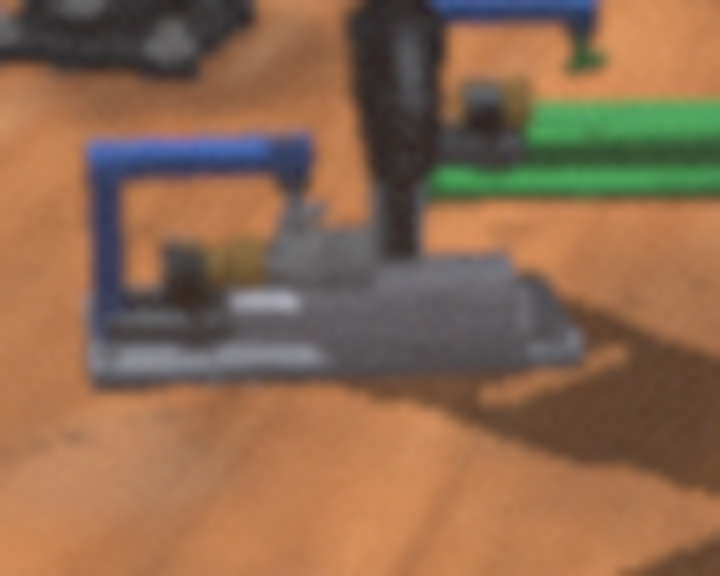

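The shoe is riding on the ferrule (300,215). The ferrule front is at about x=270, right before the nose tip at 266, so now very fine steps.

move_arm(plan=[[0,0,0,0.01,0,0,-1],[0,0,0,0.02,0,0,-1],[0,0,0,0.03,0,0,-1],[0,0,0,0.04,0,0,-1]])

```text
time_s: 21.3
position: [0.5074, -0.2049, 0.0321]
tool_rot: [[0.943, 0.333, -0.0], [0.333, -0.943, 0.0], [-0.0, -0.0, -1.0]]
ft_force: [-2.3, -0.5, 1.6]
grip_width: -0.0
gripper_force: 1.4
```

```bash
python3 f.py 4
```

```text
t 21.5 F along -2.512441157880213 lat 0.28580940526170623 z 0.8039528671710011 | tcp in V mm -26.095801633742543 -1.033163195002867 32.106908580855 w -6.307721879740664e-05
```

move_arm(plan=[[0,0,0,0.01,0,0,-1],[0,0,0,0.02,0,0,-1],[0,0,0,0.03,0,0,-1],[0,0,0,0.04,0,0,-1]])

```text
time_s: 21.9
position: [0.5078, -0.2048, 0.0321]
tool_rot: [[0.943, 0.333, -0.0], [0.333, -0.943, 0.0], [-0.0, -0.0, -1.0]]
ft_force: [-3.1, 0.7, 0.7]
grip_width: -0.0
gripper_force: 1.3
```

```bash
python3 f.py 4
```

```text
t 22.1 F along -2.721644100582655 lat 1.2726328042380084 z 0.5910806168516662 | tcp in V mm -25.663054241931178 -1.0446542928324152 32.13227274567322 w 0.0004481311279881037
```

move_arm(plan=[[0,0,0,0.01,0,0,-1],[0,0,0,0.02,0,0,-1],[0,0,0,0.03,0,0,-1],[0,0,0,0.04,0,0,-1]])

```text
time_s: 22.5
position: [0.5082, -0.2047, 0.0321]
tool_rot: [[0.943, 0.333, -0.0], [0.333, -0.943, 0.0], [-0.0, -0.0, -1.0]]
ft_force: [-2.7, -0.5, 0.7]
grip_width: -0.0001
gripper_force: 1.3
```

```bash
python3 f.py 4
```

```text
t 22.7 F along -2.543929945252811 lat 0.9036473846614167 z 1.0458831562857749 | tcp in V mm -25.261048410605593 -1.0392606113424745 32.12207301772951 w -0.00034038592962646003
```

move_arm(plan=[[0,0,0,0.01,0,0,-1],[0,0,0,0.02,0,0,-1],[0,0,0,0.03,0,0,-1]])

```text
time_s: 23.0
position: [0.5085, -0.2046, 0.0321]
tool_rot: [[0.943, 0.333, -0.0], [0.333, -0.943, -0.0], [-0.0, 0.0, -1.0]]
ft_force: [-2.4, 0.1, 0.1]
grip_width: -0.0005
gripper_force: 1.3
```

```bash
python3 f.py 4
```

```text
t 23.2 F along -2.6224924471893143 lat 1.2353185727595533 z 0.8668720433403412 | tcp in V mm -24.979598958520263 -1.057326197848373 32.12738106110366 w -0.00019355341175313632
```

move_arm(plan=[[0,0,0,0.01,0,0,-1],[0,0,0,0.02,0,0,-1],[0,0,0,0.03,0,0,-1],[0,0,0,0.04,0,0,-1]])

```text
time_s: 23.6
position: [0.5087, -0.2045, 0.0321]
tool_rot: [[0.943, 0.333, -0.0], [0.333, -0.943, 0.0], [-0.0, -0.0, -1.0]]
ft_force: [-3.8, -0.9, 1.5]
grip_width: 0.0002
gripper_force: 2.2
```

```bash
python3 f.py 3
```

```text
t 23.75 F along -3.8650096778507232 lat 0.4047166424338044 z 1.0552645829460976 | tcp in V mm -24.75808587068277 -1.0006171535407182 32.09689607946112 w 0.0003507215088853808
```

move_arm(plan=[[0,0,0,0.01,0,0,-1],[0,0,0,0.02,0,0,-1],[0,0,0,0.03,0,0,-1]])

```text
time_s: 24.05
position: [0.5087, -0.2045, 0.0321]
tool_rot: [[0.943, 0.333, -0.001], [0.333, -0.943, -0.0], [-0.001, -0.0, -1.0]]
ft_force: [-6.4, -1.1, 1.1]
grip_width: 0.0001
gripper_force: 3.3
```

```bash
python3 f.py 3
```

```text
t 24.2 F along -5.961466162716518 lat 0.8188463559500828 z 1.9395909145122137 | tcp in V mm -24.718885599391644 -0.9922243651440813 32.08997181538277 w 0.0003658407086914032
```

move_arm(plan=[[0,0,0,0.01,0,0,-1],[0,0,0,0.02,0,0,-1],[0,0,0,0.03,0,0,-1]])

```text
time_s: 24.5
position: [0.5087, -0.2044, 0.0321]
tool_rot: [[0.943, 0.333, -0.002], [0.333, -0.943, -0.0], [-0.002, -0.0, -1.0]]
ft_force: [-8.1, -3.4, 2.6]
grip_width: -0.0
gripper_force: 4.1
```

```bash
python3 f.py 3
```

```text
t 24.65 F along -7.918090826323572 lat 0.07454866129468074 z 2.4459667622907357 | tcp in V mm -24.682769664258334 -0.9834520367133447 32.08835823399442 w 0.00030942903003393466
```

Contact with the stop. I'm easing back to 6 N and holding.

move_arm(plan=[[0,0,0,-0.028,0,0,-1],[0,0,0,-0.028,0,0,-1],[0,0,0,-0.028,0,0,-1]])

```text
time_s: 24.95
position: [0.5087, -0.2044, 0.0321]
tool_rot: [[0.943, 0.333, -0.001], [0.333, -0.943, -0.0], [-0.001, -0.0, -1.0]]
ft_force: [-5.9, -1.6, 1.9]
grip_width: 0.0001
gripper_force: 3.2
```

```bash
python3 f.py 4
```

```text
t 25.15 F along -6.385020814491393 lat 0.7939381419116502 z 2.506743830867215 | tcp in V mm -24.701696795692893 -0.9964610659833392 32.09111060839506 w -0.0002485979200344288
```

move_arm(plan=[[0,0,0,0,0,0,-1],[0,0,0,0,0,0,-1],[0,0,0,0,0,0,-1],[0,0,0,0,0,0,-1],[0,0,0,0,0,0,-1]])

```text
time_s: 25.65
position: [0.5087, -0.2044, 0.0321]
tool_rot: [[0.943, 0.333, -0.001], [0.333, -0.943, 0.0], [-0.001, -0.0, -1.0]]
ft_force: [-5.5, -0.4, 2.3]
grip_width: -0.0
gripper_force: 3.2
```

move_arm(plan=[[0,0,0,0,0,0,-1],[0,0,0,0,0,0,-1],[0,0,0,0,0,0,-1],[0,0,0,0,0,0,-1],[0,0,0,0,0,0,-1]])

```text
time_s: 26.15
position: [0.5087, -0.2045, 0.0321]
tool_rot: [[0.943, 0.333, -0.001], [0.333, -0.943, -0.0], [-0.001, -0.0, -1.0]]
ft_force: [-6.9, -1.5, 2.8]
grip_width: -0.0004
gripper_force: 3.2
```

```bash
python3 f.py 3
```

```text
t 26.3 F along -6.512799597815141 lat 1.1151984518508407 z 1.9418821569260996 | tcp in V mm -24.70965308326265 -1.0013363247893012 32.08346674414138 w 0.00022974592295295108
```

move_arm(plan=[[0,0,0,-0.03,0,0,-1],[0,0,0,-0.08,0,0,-1],[0,0,0,-0.2,0,0,-1],[0,0,0,-0.8,0,0,-1],[0,0,0,-2.5,0,0,-1]])

```text
time_s: 26.8
position: [0.4862, -0.2128, 0.0322]
tool_rot: [[0.943, 0.334, 0.002], [0.334, -0.943, -0.001], [0.001, 0.001, -1.0]]
ft_force: [0.2, -0.1, -0.6]
grip_width: -0.0005
gripper_force: 0.0
```

move_arm(plan=[[0,0,0,-3,0,0,-1],[0,0,0,-5,0,-2,-1],[0,0,0,-7,0,-5,-1],[0,0,0,-9,0,-8,-1],[0,0,0,-12,0,-10,-1]])

```text
time_s: 27.3
position: [0.3724, -0.2533, 0.134]
tool_rot: [[0.943, 0.333, 0.003], [0.333, -0.943, -0.002], [0.002, 0.003, -1.0]]
ft_force: [0.1, 0.2, 0.9]
grip_width: 0.0001
gripper_force: 0.0
```

```bash
python3 f.py 2
python3 - <<'E'
from h import *
s=env.get_image("side");t=env.get_image("top")
for p in(s,t):
    for n in("ferrule","ferrule_mid","stop","shoe"):
        for d in env.tip_of(n,p)[:4]: print(n,np.round(d["pixel"],1),round(d["conf"],2))
# expected ferrule_mid in V: tcp -24.7 + half finger ~10.5 + 21
a=np.radians(19.4);d=np.array([np.cos(a),np.sin(a)]);l=np.array([-d[1],d[0]]);c=np.array([.5317,-.1953])+d*.007-l*.001
print("expected mid",proj(s,[*c,.035]),proj(t,[*c,.035]))
# column profile through the ferrule/nose in side view
for r in(194,197,200): print(r,[tuple(int(v) for v in s["color"][r,x]) for x in range(312,336,2)])
E
```

```text
t 27.4 F along 0.5926276585279164 lat -0.9019044359658975 z 1.313584426035232 | tcp in V mm -171.63428345657448 -2.1413297860337352 135.29559069065277 w 9.313442698271713e-05
ferrule [316.8 292.4] 0.74
ferrule [354.8 281.8] 0.6
ferrule [323.7 199.8] 0.39
ferrule_mid [316.2 287.6] 0.73
ferrule_mid [323.4 197.4] 0.56
ferrule_mid [356.8 275.3] 0.55
stop [309.5 198.3] 0.66
stop [325.  206.9] 0.5
stop [347.3 179.2] 0.45
shoe [319.2 193.5] 0.34
ferrule [178.1 206.7] 0.57
ferrule [365.7 171. ] 0.56
ferrule [202.6 240.8] 0.5
ferrule_mid [177.7 210.1] 0.75
ferrule_mid [365.1 176.1] 0.69
ferrule_mid [198.9 237.7] 0.68
stop [448.2 189. ] 0.65
stop [365.9 172.4] 0.44
stop [357.9 158.1] 0.4
expected mid [324.15739546 197.41419188] [363.70034471 173.82519889]
194 [(181, 117, 78), (163, 112, 72), (162, 113, 72), (151, 108, 85), (110, 103, 102), (103, 100, 101), (113, 107, 107), (163, 160, 162), (179, 178, 183), (186, 167, 160), (201, 136, 91), (199, 132, 86)]
197 [(127, 99, 64), (124, 98, 62), (125, 98, 59), (117, 108, 99), (124, 121, 123), (119, 117, 120), (122, 119, 122), (139, 137, 138), (125, 122, 127), (139, 135, 138), (183, 169, 170), (181, 170, 175)]
200 [(90, 73, 54), (99, 81, 62), (104, 86, 66), (99, 89, 83), (98, 94, 94), (99, 94, 98), (99, 95, 99), (104, 99, 103), (102, 98, 103), (120, 117, 122), (172, 171, 184), (176, 176, 189)]
```

The ferrule sits where expected: its mid shows at side (323.4,197.4) against an expected (324.2,197.4). Brass directly adjoins steel in the row profile, and the arm is clear, so I'm handing in.

```bash
python3 -c "
from rig import env
print(env.close_job())"
```

```text
the job is handed in; nothing more can be done
None
```

The ferrule lies in the vee under the shoe with its end against the brass nose, and the job is handed in at about 27 s. It was bedded for over a second at about 6.4 N, after a brief overshoot to about 8–9 N that may have put slightly over 5 N on the stop's nose; no slip of the carriage showed.

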